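# Load the orange test adapter into the harness tester and clamp it

## Task

Get the harness tester ready for the next batch: lift the orange test adapter up and off its hook on the stand, set it (do not drop it) fully down in the tester's nest, let go, and then swing the red-knobbed clamp lever all the way down over it. Leave the blue adapter hanging on its hook and the yellow bin, tape roll and screwdriver where they are.

Things in the scene. Friction and masses are not known exactly. Their poses are not given: they have to be found in the camera images.
- test_adapter: Orange test adapter, 0.2 kg, hanging on either hook. Origin: centre of underside, z up. Block 44 (x) x 110 (y) x 35 (z) mm; above it a window 36 wide (y), z 35 to 79, between legs (54 apart outside, 24 thick in x); bridge z 79 to 91 whose underside rests on the hook; on top a black grip 24 (x) x 22 (y), z 91 to 125, to pinch across y from above. Either way round fits the nest.
- spare_adapter: Blue adapter of the same shape, hanging on the other hook; leave it alone.
- hook_stand: Fixed stand; origin on the bench midway below the two hanging places. Hooks at y +75 and -75 mm point to its -x: strap 20 wide, 6 thick, top at z 135, x +61 to -26, with an end lip (x -21 to -26) up to z 147. Crossbar at x +60 to +80, top z 142. To come free an adapter must rise 12 to 38 mm (best 25), then move 45 mm or more to -x.
- hook_tip_a (a point): Top of the lip of the hook at the stand's y = +75 mm.
- hook_tip_b (a point): Top of the lip of the hook at the stand's y = -75 mm.
- tester: Fixed grey harness tester, x -50 to +105, y -80 to +80 mm, top 20 mm high. Origin on the bench below the nest's centre, z up. A white box with three lamps on it at x 59 to 101, y -70 to 0, up to z 46; the clamp lever stands at its +x, +y corner.
- nest (a point): Centre of the nest's green floor (20 mm above the bench). The nest is a recess 52 (tester's x) by 118 (y) mm inside black walls 12 mm high and 8 mm thick: 4 mm of room on each side of the adapter's block.
- clamp_lever (a joint): Angle of the clamp lever in rad: 0 = fully down, level, pointing to the tester's -x above the adapter's block; about 1.6 to 1.8 = upright (start); positive raises it, the end stop is at 1.95. It stays where it is left (stiff hinge, about 1.5 N at the knob).
- lever_hinge (a point): The lever's pivot, at x +65, y +44, z 70 mm in the tester's frame; the axis is parallel to the tester's y.
- lever_knob (a point): Centre of the red knob at the lever's end, 135 mm from the pivot: a cylinder 22 mm in diameter and 26 mm long along the tester's y; the steel arm is 12 by 12 mm. When fully down it is at x -70, y +44, z 70 mm in the tester's frame.
- yellow_bin: Open yellow parts bin 120 by 100 by 55 mm beyond the work; bystander, origin at the centre of its underside.
- tape_roll: Black tape roll, 90 mm across and 22 high, lying flat; bystander, origin at the centre of its underside.
- screwdriver: Screwdriver 190 mm long, lying; bystander.

How it is judged:
On the way, in this order (a step that is already met when the one before it is completed fails the run):
1. The orange adapter is lifted off its hook and is more than 40 mm in front of its hanging place (towards the stand's -x), its underside still more than 40 mm above the bench (x of test_adapter in the frame of hook_stand below -0.04 m and height (world z) of test_adapter above 0.04 m), for 0.1 s.
2. The orange adapter stands fully down in the nest, released by the fingers, while the clamp lever is still up (above 1.0 rad) (horizontal distance between test_adapter and nest below 0.01 m and z of test_adapter in the frame of tester below 0.024 m and angle between test_adapter's own z axis and vertical below 0.08 rad and angle between the x axis of test_adapter and the x axis of tester, either way round below 0.12 rad and contact force between test_adapter and the fingers below 0.2 N and value of joint clamp_lever above 1 rad), for 0.2 s.
3. The clamp lever is swung fully down, to less than 0.10 rad (value of joint clamp_lever below 0.1 rad), for 0.2 s.
At the end, for the whole second after the job is handed in: Orange adapter at rest fully down in the nest (within 4 mm of its floor, 10 mm of its centre, 0.08 rad of upright, 0.12 rad of its length, either way round), clamp lever below 0.10 rad; blue adapter still on its hook; it, bin, tape roll and screwdriver within 30 mm of their starts (horizontal distance between test_adapter and nest below 0.01 m and z of test_adapter in the frame of tester below 0.024 m and angle between test_adapter's own z axis and vertical below 0.08 rad and angle between the x axis of test_adapter and the x axis of tester, either way round below 0.12 rad and value of joint clamp_lever below 0.1 rad and linear speed of test_adapter below 0.02 m/s and distance of each of spare_adapter, yellow_bin, tape_roll, screwdriver from where it was at the start of the episode below 0.03 m); the robot touches nothing.
It fails at once if The orange adapter is dropped: out of the fingers it moves faster than 0.45 m/s (a fall of about 10 mm) (contact force between test_adapter and the fingers below 0.05 N and linear speed of test_adapter above 0.45 m/s).
It fails at once if The blue adapter is moved by more than 30 mm (distance of spare_adapter from where it was at the start of the episode above 0.03 m).
It fails at once if The yellow bin, the tape roll or the screwdriver is moved by more than 30 mm (distance of any of yellow_bin, tape_roll, screwdriver from where it was at the start of the episode above 0.03 m).
It also fails if it takes over 61 s, if anything falls off the work surface, if the arm or the gripper's body presses on something with over 40 N, if the wrist force passes 120 N, or if a joint passes its speed limit or range.

## Robot

A 7-joint arm with a two-finger parallel gripper is mounted at the origin on the work surface. World frame = base frame: x ahead of the robot, y to its left, z up, the work surface at z = 0. Lengths are in m, angles in rad, forces in N, time in s.
With the tool pointing down it reaches from about 0.425 to 0.875 m from the base axis. Payload 4.7 kg.
Tool frame: the origin (TCP) lies between the finger pads; the fingertips stand 8 mm ahead of it and the grasp point (between the pads) lies 11 mm behind it (tcp_to_tips is the distance from the TCP to the fingertips, in m); z points along the fingers, y is the line along which they close (so a half turn about z gives the same grasp; the last joint's range is limited). The gripper opens to 87 mm and grips with 3 to 60 N. Pads are 19 mm wide; open, the fingers measure 117 mm over their backs; the gripper's body (75 mm by 190 mm) begins 51 mm behind the grasp point.
Start: joints at [1.14, 0.321, -0.07, 1.45, 0.023, 1.371, -0.057], TCP at [0.28, -0.587, 0.195] pointing down, gripper open.
Joint ranges: [-2.86, 2.86], [-0.3, 2.09], [-1.38, 1.24], [0.06, 2.45], [-1.56, 4.7], [0.09, 2.05], [-2.69, 2.69]. Speed limits (rad/s): [2.57, 2.57, 3.14, 3.14, 3.14, 3.14, 3.14].

## Interface

Orientations are given as a unit quaternion [x, y, z, w].
In Python, from bench import get_obs, capture, calibration, job_done, tcp_to_tips gives the robot as it stands.
- The arm moves only by the tool play_rows, never from a script. Its argument "rows" is a list of rows, each an object of numbers: "x", "y", "z": the shift along the tool's x, y, z in cm; "yaw": the turn about the tool's z in degrees; "hand": the finger opening in cm, from 0 to 8.7. A call has 1 to 8 rows; each row shifts and turns the commanded pose from where the row before left it, along the tool's axes as they then stand; what a row does not reach is not made up. A row lasts 1/8 s, in which the tool goes at most 62.5 mm and 10.7 degrees, less where a joint would pass 70% of its speed; a pose out of reach is approached as far as the arm can. A call with a gripper value outside its range is refused whole. The fingers move at their own pace and stop on an object; "newtons" is the grip in N (left out, the last holds). Time passes only in rows, so rows that do not move let the fingers close. It gives the time, the measured TCP pose, the force, the opening and the grip force at its end, in the units of the state.
- get_obs(): the state, without advancing time (a new reading comes with each control period).
- capture(name): name is "scene" or "side" or "wrist"; returns the picture (480x640x3 uint8, red, green, blue); there is no depth.
- calibration(name): a dict with "mtx" (3x3 intrinsics, pixels), "position" and "orientation" of the camera in the world; the wrist camera has in their place "hand_eye" (4x4, takes a point from camera to tool coordinates, whose origin is the TCP and whose axes are the flange's). Camera axes: x right, y down, z forward; pixel columns grow to the right and rows downward; lengths in m; the calibration is good to about 2 mm. A picture is of the moment at which its call begins: read the wrist's pose just before it. calibration takes no time and is no camera call.
- job_done(): hands the job in; it is judged then, once.
The state is a dict: "time_s": time; "joints": joint angles; "qd": joint speeds; "joint_efforts": joint torques, N m; "ee_pos": TCP position; "eef_rot": TCP orientation; "contact_force": force on the tool from outside, world axes, zero at the start; "moment": the same for the moment, N m; "gripper_width": finger opening in m; "grip_force": force on a finger pad.
Only numpy, scipy, OpenCV 4.12 (cv2) and the standard library are available. Lean on these libraries where they do the work, as an engineer would, in place of code of your own. Each camera call takes 0.05 s, during which the arm holds its last target. There are 200 camera calls.

## Working session

There is one attempt and no reset: what is moved stays moved. The work goes in short steps, Python scripts to look and compute and a tool call to move; the robot and the scene stay as the last step left them, time stands still between calls to the robot, and variables do not carry over. Pictures are saved under pics/ and viewed, at most 10 in all, crops included, and the job is handed in when it is done.

Besides the shell and the picture viewer there is one more tool, called after "Emit:" as name(argument=value, ...), one argument or row to a line, values as JSON. play_rows: Moves the arm, as the interface text tells. Its arguments: {"type":"object","properties":{"rows":{"type":"array","items":{"type":"object","properties":{"x":{"type":"number"},"y":{"type":"number"},"z":{"type":"number"},"yaw":{"type":"number"},"hand":{"type":"number"}}}},"newtons":{"type":"number"}},"required":["rows"]}

```bash
mkdir -p pics; cat > h.py <<'E'
import numpy as np, cv2
from bench import get_obs, capture, calibration
from scipy.spatial.transform import Rotation as R
def cam(n):
    c=calibration(n); K=np.array(c["mtx"])
    if "hand_eye" in c:
        o=get_obs(); T=np.eye(4); T[:3,:3]=R.from_quat(o["eef_rot"]).as_matrix(); T[:3,3]=o["ee_pos"]
        T=T@np.array(c["hand_eye"])
        return K,T[:3,3],T[:3,:3]
    return K,np.array(c["position"]),R.from_quat(c["orientation"]).as_matrix()
def onplane(C,uv,z):
    K,p,Rm=C; d=Rm@np.linalg.inv(K)@np.array([uv[0],uv[1],1.]); return p+d*(z-p[2])/d[2]
def tri(views):
    A=np.zeros((3,3));b=np.zeros(3)
    for (K,p,Rm),uv in views:
        d=Rm@np.linalg.inv(K)@np.array([uv[0],uv[1],1.]);d/=np.linalg.norm(d)
        M=np.eye(3)-np.outer(d,d);A+=M;b+=M@p
    return np.linalg.solve(A,b)
def proj(C,P):
    K,p,Rm=C; q=K@(Rm.T@(np.array(P)-p)); return q[:2]/q[2]
def snap(n,f):
    C=cam(n); im=capture(n); cv2.imwrite("pics/"+f,im[:,:,::-1]); return C,im
E
python3 - <<'E'
from h import *
for n in("scene","side","wrist"):
    C,im=snap(n,n+"0.png"); print(n,C[1].round(3),C[2].round(2).tolist(),C[0][0,0])
o=get_obs();print(o["time_s"],o["ee_pos"],R.from_quat(o["eef_rot"]).as_matrix().round(3).tolist(),o["gripper_width"])
E
```

```text
scene [ 1.524 -0.139  0.844] [[0.15, 0.62, -0.77], [0.99, -0.1, 0.12], [-0.0, -0.78, -0.63]] 577.8893594502664
side [ 0.512 -0.677  0.881] [[0.99, -0.11, 0.08], [-0.13, -0.73, 0.67], [-0.01, -0.67, -0.74]] 543.8790697174124
wrist [ 0.345 -0.555  0.383] [[0.43, -0.87, -0.24], [-0.9, -0.42, -0.11], [-0.0, 0.27, -0.96]] 398.4099684830042
0.15 [ 0.27946979 -0.58636053  0.19431879] [[0.903, 0.43, -0.001], [0.43, -0.903, 0.001], [-0.0, -0.001, -1.0]] 0.0868733074998551
```

View pics/scene0.png

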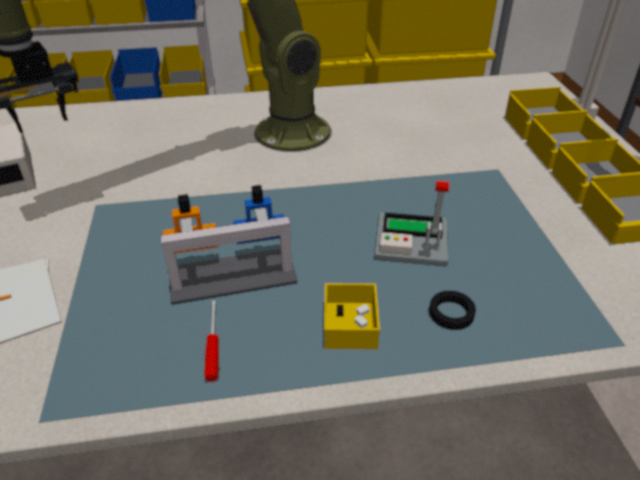

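View pics/side0.png

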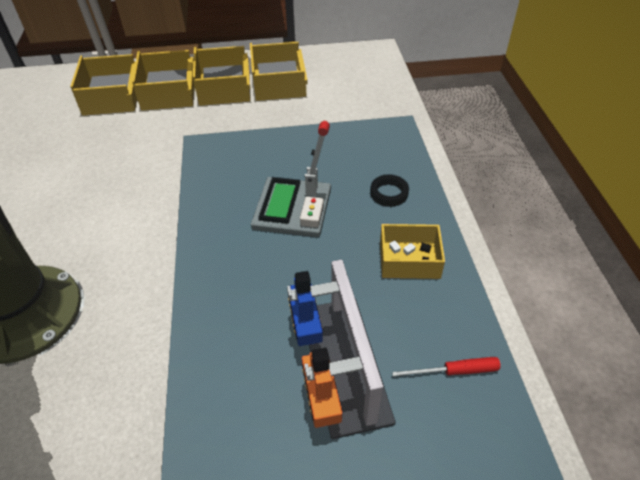

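The scene view shows the orange adapter's grip at about (184,203), the blue one's at (257,194), the green nest at (407,226) and the knob at (442,186). In the side view they are at (320,357), (303,282), (280,200) and (324,128). Orange hangs on the lower-y hook.

```bash
cat > m.py <<'E'
from h import *
def blob(im,mask,near,r=40):
    n,l,s,c=cv2.connectedComponentsWithStats(mask.astype(np.uint8))
    k=[i for i in range(1,n) if s[i,4]>25 and np.hypot(*(c[i]-near))<r]
    k=max(k,key=lambda i:s[i,4]); return l==k,c[k],s[k]
def masks(im):
    h=cv2.cvtColor(im,cv2.COLOR_RGB2HSV).astype(int);H,S,V=h[...,0],h[...,1],h[...,2]
    return dict(black=(V<45),green=(H>45)&(H<80)&(S>120)&(V>70),red=((H<6)|(H>174))&(S>150)&(V>90),
      orange=(H>6)&(H<18)&(S>180)&(V>90))
E
python3 - <<'E'
from m import *
V={}
for n,near in(("scene",dict(og=(184,203),bg=(257,193),green=(407,226),knob=(442,186))),("side",dict(og=(320,357),bg=(303,282),green=(280,200),knob=(324,128)))):
    C=cam(n); im=cv2.imread(f"pics/{n}0.png")[:,:,::-1].copy(); M=masks(im)
    for k,p in near.items():
        m,c,s=blob(im,M[{"og":"black","bg":"black","green":"green","knob":"red"}[k]],p,15)
        V.setdefault(k,[]).append((C,c)); print(n,k,c.round(1),s)
        if k=="green":
            r=cv2.minAreaRect(np.argwhere(m)[:,::-1].astype(np.float32))
            cn=np.array([onplane(C,q,.02) for q in cv2.boxPoints(r)]);
            P=np.array([onplane(C,q,.02)[:2] for q in np.argwhere(m)[:,::-1]]).astype(np.float32)
            rr=cv2.minAreaRect(P*1000); print("green rect mm",rr)
            print(cv2.boxPoints(rr).round(0).tolist())
P={k:tri(v) for k,v in V.items()}
for k in P: print(k,P[k].round(4),[ (proj(C,P[k])-c).round(1).tolist() for C,c in V[k]])
d=P["bg"]-P["og"];print("sep",np.linalg.norm(d),"stand yaw",np.degrees(np.arctan2(-d[0],d[1])))
E
```

```text
scene og [183.7 203.4] [179 196  10  16 140]
scene bg [256.9 194.4] [253 187   9  16 129]
scene green [407.2 224.9] [388 218  39  14 407]
green rect mm ((515.8695068359375, 208.9296875), (86.62320709228516, 43.15593719482422), 72.98139953613281)
[[483.0, 174.0], [524.0, 161.0], [549.0, 244.0], [508.0, 257.0]]
scene knob [441.8 185.8] [436 181  13  10 116]
side og [320.  359.1] [311 348  18  24 330]
side bg [302.3 282.2] [296 272  14  21 257]
side green [280.5 200.7] [266 184  29  34 665]
green rect mm ((524.9778442382812, 219.0176544189453), (107.3905029296875, 45.65994644165039), 72.84944915771484)
[[487.0, 174.0], [531.0, 161.0], [563.0, 264.0], [519.0, 277.0]]
side knob [323.5 126.8] [319 122  10  12  84]
og [ 0.5532 -0.2749  0.1625] [[0.2, -0.2], [0.2, 0.4]]
bg [ 0.5425 -0.128   0.1607] [[0.1, -0.1], [0.1, 0.2]]
green [0.5246 0.2072 0.0274] [[0.4, -0.6], [0.3, 0.6]]
knob [0.627  0.2335 0.2008] [[0.2, -0.3], [0.1, 0.3]]
sep 0.14726828281236493 stand yaw 4.152331173983453
```

View pics/wrist0.png

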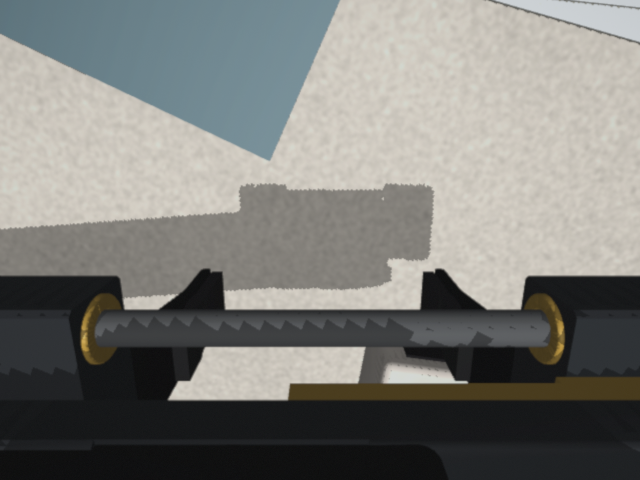

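The wrist view shows only the bench and the gripper, nothing useful yet. The measured points match the given sizes: grip height 0.1625 against 0.164, hook spacing 147 mm against 150, lever length about 134 mm. Moving above the orange adapter.

Emit:
play_rows(
  rows=[
    {"z": -2.5},
    {"z": -2.5},
    {"x": 5.4,"y": -2.3},
    {"x": 5.4,"y": -2.3},
    {"x": 5.4,"y": -2.3},
    {"x": 5.4,"y": -2.3},
    {"x": 5.4,"y": -2.3},
    {"x": 5.4,"y": -2.3},
  ],
)

```text
$.rows[0]: bad value
```

Emit:
play_rows(
  rows=[
    {"x": 5.4,"y": -2.3},
    {"yaw": 7},
    {"yaw": 7},
    {"yaw": 7.3},
    {},
    {},
    {},
  ],
)

```text
$.rows[0]: bad value
```

```bash
python3 - <<'E'
from m import *
C,im=snap("wrist","wrist1.png"); o=get_obs();print(o["time_s"],o["ee_pos"],R.from_quat(o["eef_rot"]).as_matrix().round(3).tolist(),o["gripper_width"])
for P in ([.5532,-.2749,.181],[.5425,-.128,.181]): print(proj(C,P))
E
```

```text
0.2 [ 0.27949989 -0.58646112  0.19447821] [[0.903, 0.43, -0.001], [0.43, -0.903, 0.001], [-0.0, -0.001, -1.0]] 0.08721801071615065
[ -250.78073871 -1003.06760288]
[ -881.93270078 -1385.14852819]
```

View pics/wrist1.png

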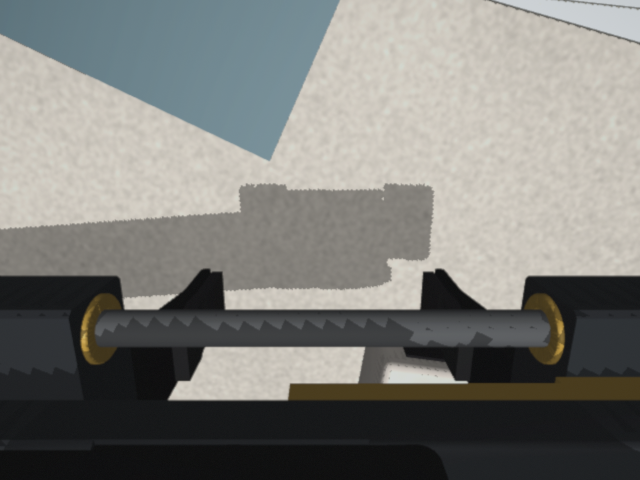

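The moves were refused, so the arm did not move and this picture is the same as before. The rows probably need every field.

Emit:
play_rows(
  rows=[
    {"x": 0,"y": 0,"z": -2.5,"yaw": 0,"hand": 8.7},
    {"x": 0,"y": 0,"z": -2.5,"yaw": 0,"hand": 8.7},
    {"x": 5.4,"y": -2.3,"z": 0,"yaw": 0,"hand": 8.7},
    {"x": 5.4,"y": -2.3,"z": 0,"yaw": 0,"hand": 8.7},
    {"x": 5.4,"y": -2.3,"z": 0,"yaw": 0,"hand": 8.7},
    {"x": 5.4,"y": -2.3,"z": 0,"yaw": 0,"hand": 8.7},
    {"x": 5.4,"y": -2.3,"z": 0,"yaw": 0,"hand": 8.7},
    {"x": 5.4,"y": -2.3,"z": 0,"yaw": 0,"hand": 8.7},
  ],
)

```text
time_s: 1.2
ee_pos: [0.5137, -0.3213, 0.2451]
eef_rot: [0.975, 0.22, -0.0, 0.0]
contact_force: [1.2, -0.2, -0.0]
gripper_width: 0.0869
grip_force: 0.0
```

Emit:
play_rows(
  rows=[
    {"x": 5.4,"y": -2.3,"z": 0,"yaw": 0,"hand": 8.7},
    {"x": 0,"y": 0,"z": 0,"yaw": 7,"hand": 8.7},
    {"x": 0,"y": 0,"z": 0,"yaw": 7,"hand": 8.7},
    {"x": 0,"y": 0,"z": 0,"yaw": 7.3,"hand": 8.7},
    {"x": 0,"y": 0,"z": 0,"yaw": 0,"hand": 8.7},
    {"x": 0,"y": 0,"z": 0,"yaw": 0,"hand": 8.7},
  ],
)

```text
time_s: 1.95
ee_pos: [0.5515, -0.2787, 0.245]
eef_rot: [0.999, 0.038, -0.0, -0.0]
contact_force: [0.1, 0.8, -0.0]
gripper_width: 0.087
grip_force: 0.0
```

```bash
python3 - <<'E'
from m import *
C,im=snap("wrist","wrist2.png"); o=get_obs();print(o["time_s"],o["ee_pos"],R.from_quat(o["eef_rot"]).as_matrix().round(3).tolist(),o["gripper_width"])
for P in ([.5532,-.2749,.181],[.5425,-.128,.181]): print(proj(C,P))
E
```

```text
2.0 [ 0.55152955 -0.27878189  0.24506393] [[0.997, 0.075, -0.0], [0.075, -0.997, 0.0], [-0.0, -0.0, -1.0]] 0.08704137179810156
[316.65439474 231.96986737]
[ 93.41409723 231.37123134]
```

View pics/wrist2.png

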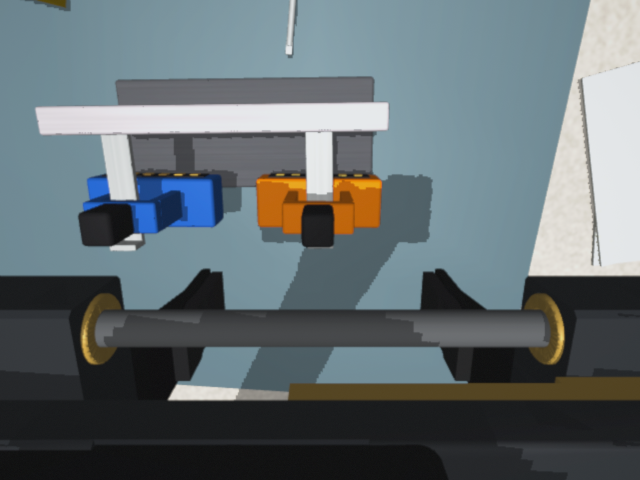

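The orange grip is seen at columns 302–334 and rows 205–246, centre about (318,230), against a predicted (317,232). The crossbar lies level in the picture, so the yaw is right. Checking it by mask before going down.

```bash
python3 - <<'E'
from m import *
C=cam("wrist"); im=cv2.imread("pics/wrist2.png")[:,:,::-1].copy(); m,c,s=blob(im,masks(im)["black"],(318,225),15)
print(c,s); rows=np.where(m.any(1))[0]
for r in (rows.max()-4,rows.max()):
    cs=np.where(m[r])[0]; a,b=onplane(C,(cs.min(),r+.5),.181),onplane(C,(cs.max()+1,r+.5),.181); print(r,cs.min(),cs.max(),a.round(4),b.round(4))
o=get_obs(); Rm=R.from_quat(o["eef_rot"]).as_matrix()
w=cv2.cvtColor(im,cv2.COLOR_RGB2GRAY)>190; cols=np.arange(60,380,20)
q=np.array([onplane(C,(u,100+np.where(w[100:140,u])[0].max()),.142) for u in cols if w[100:140,u].any()])
print(np.degrees(np.polyfit(q[:,1],q[:,0],1)[0]))
mid=(onplane(C,(cols[0],100),.142));print(q[[0,-1]].round(3))
E
```

```text
[317.19326383 225.6936648 ] [ 302  205   31   42 1247]
242 303 332 [ 0.5453 -0.2664  0.181 ] [ 0.5468 -0.2863  0.181 ]
246 306 328 [ 0.5426 -0.2686  0.181 ] [ 0.5438 -0.2839  0.181 ]
-4.812255630181247
[[ 0.602 -0.088  0.142]
 [ 0.621 -0.3    0.142]]
```

Emit:
play_rows(
  rows=[
    {"x": 0.27,"y": -0.26,"z": 1.5,"yaw": 0,"hand": 8.7},
    {"x": 0,"y": 0,"z": 1.5,"yaw": 0,"hand": 8.7},
    {"x": 0,"y": 0,"z": 1.5,"yaw": 0,"hand": 8.7},
    {"x": 0,"y": 0,"z": 1.5,"yaw": 0,"hand": 8.7},
    {"x": 0,"y": 0,"z": 1.5,"yaw": 0,"hand": 8.7},
    {"x": 0,"y": 0,"z": 1.1,"yaw": 0,"hand": 8.7},
    {"x": 0,"y": 0,"z": 0,"yaw": 0,"hand": 8.7},
    {"x": 0,"y": 0,"z": 0,"yaw": 0,"hand": 2},
  ],
  newtons=30,
)

```text
time_s: 3.0
ee_pos: [0.5545, -0.2762, 0.1597]
eef_rot: [0.999, 0.037, 0.0, 0.0]
contact_force: [-0.3, -1.0, 0.7]
gripper_width: 0.0825
grip_force: 0.0
```

Emit:
play_rows(
  rows=[
    {"x": 0,"y": 0,"z": 0,"yaw": 0,"hand": 1.5},
    {"x": 0,"y": 0,"z": 0,"yaw": 0,"hand": 1.5},
    {"x": 0,"y": 0,"z": 0,"yaw": 0,"hand": 1.5},
    {"x": 0,"y": 0,"z": 0,"yaw": 0,"hand": 1.5},
    {"x": 0,"y": 0,"z": 0,"yaw": 0,"hand": 1.5},
    {"x": 0,"y": 0,"z": 0,"yaw": 0,"hand": 1.5},
  ],
)

```text
time_s: 3.75
ee_pos: [0.5541, -0.276, 0.1591]
eef_rot: [0.999, 0.037, -0.0, 0.0]
contact_force: [0.1, -1.1, -0.5]
gripper_width: 0.025
grip_force: 0.0
```

Emit:
play_rows(
  rows=[
    {"x": 0,"y": 0,"z": 0,"yaw": 0,"hand": 1.5},
    {"x": 0,"y": 0,"z": 0,"yaw": 0,"hand": 1.5},
    {"x": 0,"y": 0,"z": 0,"yaw": 0,"hand": 1.5},
    {"x": 0,"y": 0,"z": 0,"yaw": 0,"hand": 1.5},
  ],
)

```text
time_s: 4.25
ee_pos: [0.5541, -0.276, 0.1592]
eef_rot: [0.999, 0.037, 0.0, 0.0]
contact_force: [-0.2, 0.3, 0.2]
gripper_width: 0.0148
grip_force: 0.0
```

The fingers closed past 22 mm with no force, so I am looking.

```bash
python3 - <<'E'
from m import *
C,im=snap("wrist","wrist3.png"); C2,s=snap("side","side3.png")
a=cv2.resize(im,(400,300)); b=cv2.resize(s[230:450,220:440],(400,400))
out=np.zeros((400,800,3),np.uint8); out[:300,:400]=a; out[:,400:]=b
cv2.imwrite("pics/c3.png",out[:,:,::-1]); print(get_obs()["gripper_width"])
E
```

```text
0.014945841532652519
```

View pics/c3.png

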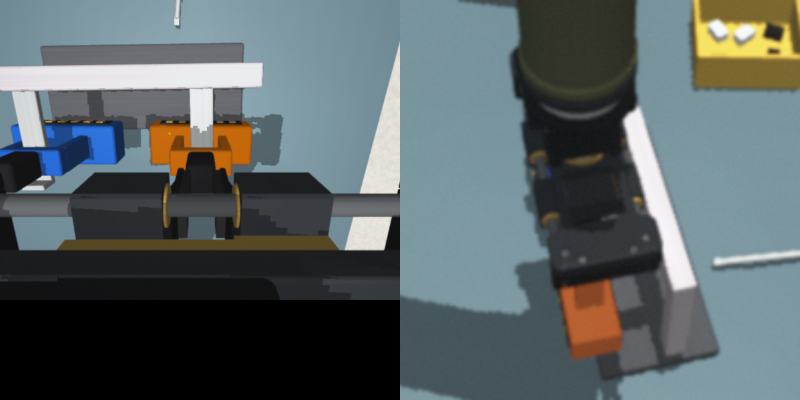

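```bash
python3 - <<'E'
from m import *
c=calibration("wrist"); T=np.array(c["hand_eye"]); print(T.round(4).tolist())
C=(np.array(c["mtx"]),T[:3,3],T[:3,:3])
for P in ([0,.0435,.008],[0,-.0435,.008],[0,.0435,-.011],[.0095,-.0435,.008],[-.0095,-.0435,.008],[0,0,0],[0,.0075,.008]): print(P,proj(C,P).round(1))
im=cv2.imread("pics/wrist3.png"); w2=cv2.imread("pics/wrist2.png")
a=im[180:400,220:420]; b=w2[180:400,180:460]
g=lambda x:np.clip(x.astype(float)*2.5,0,255).astype(np.uint8)
out=np.hstack([cv2.resize(g(a),(400,440)),cv2.resize(g(im[230:350,260:380]),(400,440))]);cv2.imwrite("pics/c4.png",out)
import bench; print(bench.tcp_to_tips)
E
```

```text
[[0.0003, -0.964, -0.2659, 0.0726], [1.0, 0.0003, 0.0001, -0.0001], [-0.0, -0.2659, 0.964, -0.1893], [0.0, 0.0, 0.0, 1.0]]
[0, 0.0435, 0.008] [405.  264.2]
[0, -0.0435, 0.008] [239.6 264.2]
[0, 0.0435, -0.011] [413. 278.]
[0.0095, -0.0435, 0.008] [238.5 247. ]
[-0.0095, -0.0435, 0.008] [240.5 281. ]
[0, 0, 0] [322.3 269.7]
[0, 0.0075, 0.008] [336.6 264.2]
0.008
```

View pics/c4.png

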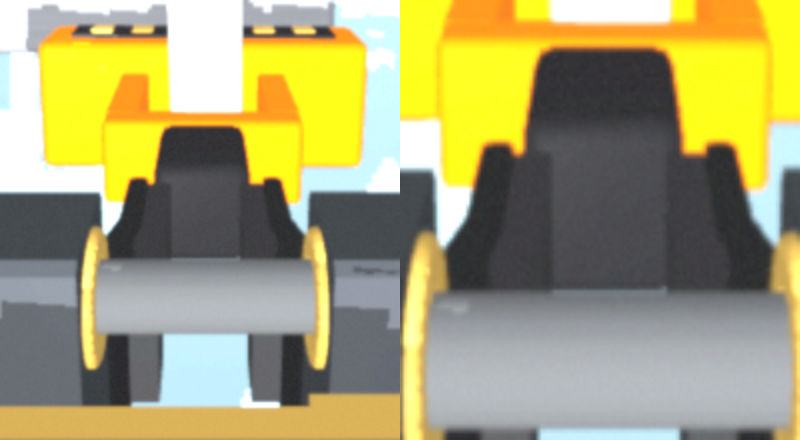

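The picture shows the grip lying between the pads, with its +x face at crop (200,145), where it should be. I'll close fully and read the force.

Emit:
play_rows(
  rows=[
    {"x": 0,"y": 0,"z": 0,"yaw": 0,"hand": 0},
    {"x": 0,"y": 0,"z": 0,"yaw": 0,"hand": 0},
    {"x": 0,"y": 0,"z": 0,"yaw": 0,"hand": 0},
    {"x": 0,"y": 0,"z": 0,"yaw": 0,"hand": 0},
  ],
  newtons=30,
)

```text
time_s: 4.85
ee_pos: [0.5541, -0.276, 0.1592]
eef_rot: [0.999, 0.037, 0.0, 0.0]
contact_force: [0.9, -0.1, -0.2]
gripper_width: 0.0
grip_force: 0.0
```

The picture explains it. By the pads' apparent spacing (198 px for 87 mm, 33 px for 15 mm) the real fingertips sit about 33 mm higher than the stated TCP offset puts them. The tips are at about z 0.184, just above the grip's top. I'll open, go 28 mm lower while watching the force, and close again.

Emit:
play_rows(
  rows=[
    {"x": 0,"y": 0,"z": 0,"yaw": 0,"hand": 6},
    {"x": 0,"y": 0,"z": 0,"yaw": 0,"hand": 6},
    {"x": 0,"y": 0,"z": 0,"yaw": 0,"hand": 6},
    {"x": 0,"y": 0,"z": 0,"yaw": 0,"hand": 6},
    {"x": 0,"y": 0,"z": 0,"yaw": 0,"hand": 6},
    {"x": 0,"y": 0,"z": 0,"yaw": 0,"hand": 6},
    {"x": 0,"y": 0,"z": 0,"yaw": 0,"hand": 6},
    {"x": 0,"y": 0,"z": 0.4,"yaw": 0,"hand": 6},
  ],
)

```text
time_s: 5.85
ee_pos: [0.5544, -0.2761, 0.1554]
eef_rot: [0.999, 0.037, 0.0, 0.0]
contact_force: [-0.7, 0.1, 0.5]
gripper_width: 0.0593
grip_force: 0.0
```

Emit:
play_rows(
  rows=[
    {"x": 0,"y": 0,"z": 0.4,"yaw": 0,"hand": 6},
    {"x": 0,"y": 0,"z": 0.4,"yaw": 0,"hand": 6},
    {"x": 0,"y": 0,"z": 0.4,"yaw": 0,"hand": 6},
    {"x": 0,"y": 0,"z": 0,"yaw": 0,"hand": 6},
  ],
)

```text
time_s: 6.35
ee_pos: [0.5538, -0.2759, 0.1426]
eef_rot: [0.999, 0.036, -0.0, -0.0]
contact_force: [0.1, -0.2, -0.4]
gripper_width: 0.0598
grip_force: 0.0
```

Emit:
play_rows(
  rows=[
    {"x": 0,"y": 0,"z": 0.4,"yaw": 0,"hand": 6},
    {"x": 0,"y": 0,"z": 0.4,"yaw": 0,"hand": 6},
    {"x": 0,"y": 0,"z": 0.4,"yaw": 0,"hand": 6},
    {"x": 0,"y": 0,"z": 0,"yaw": 0,"hand": 3},
    {"x": 0,"y": 0,"z": 0,"yaw": 0,"hand": 3},
    {"x": 0,"y": 0,"z": 0,"yaw": 0,"hand": 3},
    {"x": 0,"y": 0,"z": 0,"yaw": 0,"hand": 3},
    {"x": 0,"y": 0,"z": 0,"yaw": 0,"hand": 3},
  ],
)

```text
time_s: 7.35
ee_pos: [0.5542, -0.276, 0.1313]
eef_rot: [0.999, 0.037, 0.0, 0.0]
contact_force: [-0.2, 0.2, -0.3]
gripper_width: 0.0307
grip_force: 0.0
```

Emit:
play_rows(
  rows=[
    {"x": 0,"y": 0,"z": 0,"yaw": 0,"hand": 1},
    {"x": 0,"y": 0,"z": 0,"yaw": 0,"hand": 1},
    {"x": 0,"y": 0,"z": 0,"yaw": 0,"hand": 1},
    {"x": 0,"y": 0,"z": 0,"yaw": 0,"hand": 1},
    {"x": 0,"y": 0,"z": 0,"yaw": 0,"hand": 1},
  ],
  newtons=30,
)

```text
time_s: 7.98
ee_pos: [0.5541, -0.2758, 0.1312]
eef_rot: [0.999, 0.037, -0.0, -0.0]
contact_force: [-1.0, 1.4, 0.5]
gripper_width: 0.0217
grip_force: 30.0
```

Gripped at 21.7 mm and 30 N. Lifting 25 mm, then moving out to −x.

Emit:
play_rows(
  rows=[
    {"x": 0,"y": 0,"z": -0.8,"yaw": 0,"hand": 1},
    {"x": 0,"y": 0,"z": -0.9,"yaw": 0,"hand": 1},
    {"x": 0,"y": 0,"z": -0.8,"yaw": 0,"hand": 1},
    {"x": 0,"y": 0,"z": 0,"yaw": 0,"hand": 1},
  ],
)

```text
time_s: 8.48
ee_pos: [0.5548, -0.2764, 0.1573]
eef_rot: [0.999, 0.036, 0.001, 0.001]
contact_force: [-0.5, 0.2, -1.9]
gripper_width: 0.022
grip_force: 30.0
```

Emit:
play_rows(
  rows=[
    {"x": -1,"y": 0,"z": 0,"yaw": 0,"hand": 1},
    {"x": -1.5,"y": 0,"z": 0,"yaw": 0,"hand": 1},
    {"x": -1.5,"y": 0,"z": 0,"yaw": 0,"hand": 1},
    {"x": -1.5,"y": 0,"z": 0,"yaw": 0,"hand": 1},
    {"x": -1.5,"y": 0,"z": 0,"yaw": 0,"hand": 1},
    {"x": -1,"y": 0,"z": 0,"yaw": 0,"hand": 1},
    {"x": 0,"y": 0,"z": 0,"yaw": 0,"hand": 1},
  ],
)

```text
time_s: 9.35
ee_pos: [0.4736, -0.2823, 0.1564]
eef_rot: [0.999, 0.036, 0.0, 0.0]
contact_force: [0.9, -0.6, -2.6]
gripper_width: 0.0219
grip_force: 30.0
```

Off the hook and held. I'll raise it, carry it round to in front of the tester, turn to the tester's yaw and look.

Emit:
play_rows(
  rows=[
    {"x": -0.5,"y": 0,"z": -2,"yaw": 0,"hand": 1},
    {"x": 0,"y": 0,"z": -2.5,"yaw": 0,"hand": 1},
    {"x": 0,"y": 0,"z": -2,"yaw": 0,"hand": 1},
    {"x": 0,"y": -2,"z": 0,"yaw": 0,"hand": 1},
    {"x": 0,"y": -4,"z": 0,"yaw": 0,"hand": 1},
    {"x": 0,"y": -4.5,"z": 0,"yaw": 0,"hand": 1},
    {"x": 0,"y": -4.5,"z": 0,"yaw": 0,"hand": 1},
    {"x": 0,"y": -4.5,"z": 0,"yaw": 0,"hand": 1},
  ],
)

```text
time_s: 10.35
ee_pos: [0.4541, -0.0843, 0.2198]
eef_rot: [0.999, 0.037, -0.001, -0.0]
contact_force: [-0.3, 0.4, -2.5]
gripper_width: 0.022
grip_force: 30.0
```

Emit:
play_rows(
  rows=[
    {"x": 0,"y": -4.5,"z": 0,"yaw": 0,"hand": 1},
    {"x": 0,"y": -4.5,"z": 0,"yaw": 0,"hand": 1},
    {"x": 0,"y": -4.5,"z": 0,"yaw": 0,"hand": 1},
    {"x": 0,"y": -4.5,"z": 0,"yaw": 0,"hand": 1},
    {"x": 0,"y": -4.5,"z": 0,"yaw": 0,"hand": 1},
    {"x": 0,"y": -4.5,"z": 0,"yaw": 0,"hand": 1},
    {"x": 0.5,"y": -4,"z": 0,"yaw": 0,"hand": 1},
    {"x": 0,"y": -2,"z": 0,"yaw": 0,"hand": 1},
  ],
)

```text
time_s: 11.35
ee_pos: [0.4334, 0.2456, 0.22]
eef_rot: [0.999, 0.039, -0.001, -0.0]
contact_force: [0.5, -1.2, -2.6]
gripper_width: 0.0221
grip_force: 30.0
```

Emit:
play_rows(
  rows=[
    {"x": 0,"y": 0,"z": 0,"yaw": 5.5,"hand": 1},
    {"x": 0,"y": 0,"z": 0,"yaw": 5.5,"hand": 1},
    {"x": 0,"y": 0,"z": 0,"yaw": 5.5,"hand": 1},
    {"x": 0,"y": 0,"z": 0,"yaw": 5,"hand": 1},
    {"x": 0,"y": 0,"z": 0,"yaw": 0,"hand": 1},
    {"x": 0,"y": 0,"z": 0,"yaw": 0,"hand": 1},
    {"x": 0,"y": 0,"z": 0,"yaw": 0,"hand": 1},
  ],
)

```text
time_s: 12.22
ee_pos: [0.4356, 0.2419, 0.2209]
eef_rot: [0.989, -0.15, -0.0, 0.0]
contact_force: [-0.7, -0.4, -2.7]
gripper_width: 0.0216
grip_force: 30.0
```

```bash
python3 - <<'E'
from m import *
C,im=snap("wrist","wrist5.png"); o=get_obs();print(o["time_s"],o["ee_pos"],R.from_quat(o["eef_rot"]).as_matrix().round(3).tolist(),o["gripper_width"])
print(proj(C,[.5235,.2142,.02]))
E
```

```text
12.275 [0.43578088 0.24189738 0.22099013] [[0.955, -0.297, -0.0], [-0.297, -0.955, -0.0], [-0.0, 0.0, -1.0]] 0.021700783911312003
[322.6750325   99.10447415]
```

View pics/wrist5.png

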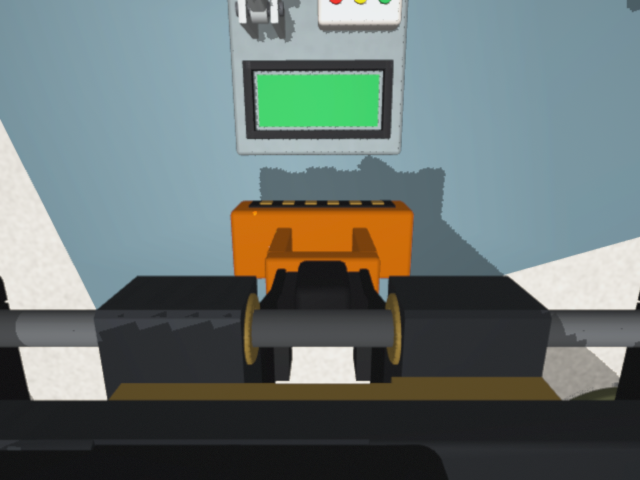

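The nest's black frame spans columns 243–393 and rows 60–138, with its green floor centred at about (319,100) against a predicted (323,99). The adapter is held square. Refining with masks.

```bash
python3 - <<'E'
from m import *
C=cam("wrist"); im=cv2.imread("pics/wrist5.png")[:,:,::-1].copy(); M=masks(im)
o=get_obs(); Rm=R.from_quat(o["eef_rot"]).as_matrix(); p=np.array(o["ee_pos"])
for nm,mk,z,r in(("green",M["green"],.02,30),("frame",cv2.cvtColor(im,cv2.COLOR_RGB2GRAY)<75,.032,30)):
    m,c,s=blob(im,mk,(319,100),r); print(nm,c,s)
    cs,_=cv2.findContours(m.astype(np.uint8),cv2.RETR_EXTERNAL,cv2.CHAIN_APPROX_NONE); q=max(cs,key=cv2.contourArea)[:,0]
    P=np.array([onplane(C,u,z)[:2] for u in q+0.0]); T=((P-p[:2])@Rm[:2,:2])*1000
    rr=cv2.minAreaRect(T.astype(np.float32)); print("tool mm",np.round(rr[0],1),np.round(rr[1],1),rr[2])
m,c,s=blob(im,M["orange"],(322,240),40); q=np.argwhere(m)[:,::-1]
print("orange",c,s,"front top row",s[1])
for (u,v) in((s[0],s[1]+12),(s[0]+s[2],s[1]+12)): 
    P=onplane(C,(u,v),p[2]-.0752+.035); print(((P-p)@Rm*1000).round(1))
E
```

```text
green [317.8801896   99.93625368] [ 258   75  121   52 6118]
tool mm [90.6 -4. ] [111.5  45.2] 89.97917938232422
frame [316.84342608  95.78177851] [ 243   61  150   78 3666]
tool mm [90.4 -4.1] [132.3  66.1] 89.97877502441406
orange [321.71967071 239.50493934] [  231   202   182    92 11540] front top row 202
[ 19.6 -53.9  40.2]
[19.6 53.6 40.2]
```

```bash
python3 - <<'E'
from m import *
c=calibration("wrist"); T=np.array(c["hand_eye"]); K=np.array(c["mtx"]); print(K[:,2])
C=(K,T[:3,3],T[:3,:3])
im=cv2.imread("pics/wrist5.png")[:,:,::-1]
print([tuple(int(x) for x in im[r,243]) for r in range(198,282,2)])
for nm,P in dict(fb=(.022,.0752),ft=(.022,.0402),bt=(-.022,.0402),brf=(.012,-.0038),brb=(-.012,-.0038)).items():
    print(nm,[proj(C,[P[0]+d,-.05,P[1]]).round(1).tolist() for d in(0,.004)])
print([tuple(int(x) for x in im[r,275]) for r in range(230,282,2)])
E
```

```text
[322.20303871 230.79996308   1.        ]
[(143, 171, 183), (135, 139, 138), (120, 68, 26), (120, 65, 13), (122, 66, 14), (122, 66, 15), (140, 74, 12), (180, 95, 10), (197, 104, 12), (207, 111, 15), (208, 111, 14), (208, 110, 12), (208, 111, 12), (208, 111, 12), (208, 111, 12), (207, 111, 12), (207, 111, 14), (207, 110, 13), (207, 111, 15), (207, 110, 12), (207, 110, 14), (207, 110, 13), (207, 110, 13), (207, 110, 13), (207, 109, 10), (207, 110, 11), (206, 110, 10), (206, 109, 10), (206, 110, 11), (205, 109, 10), (206, 110, 10), (206, 109, 11), (206, 109, 11), (206, 109, 12), (206, 109, 10), (206, 109, 11), (206, 108, 10), (205, 109, 12), (200, 107, 12), (83, 52, 30), (30, 32, 34), (30, 31, 33)]
fb [[248.0, 198.8], [247.7, 192.9]]
ft [[237.4, 210.0], [237.0, 203.4]]
bt [[241.4, 279.6], [241.0, 273.6]]
brf [[220.1, 249.4], [219.5, 241.6]]
brb [[223.3, 294.6], [222.8, 287.3]]
[(195, 105, 14), (175, 97, 15), (132, 70, 11), (121, 65, 13), (121, 65, 13), (120, 65, 12), (121, 65, 13), (121, 65, 14), (122, 65, 14), (121, 65, 14), (120, 65, 13), (122, 65, 13), (121, 66, 13), (124, 67, 14), (160, 84, 11), (189, 100, 10), (206, 110, 15), (208, 111, 15), (208, 111, 16), (207, 110, 12), (195, 104, 12), (173, 93, 15), (110, 62, 21), (67, 39, 21), (40, 27, 21), (21, 21, 22)]
```

Emit:
play_rows(
  rows=[
    {"x": 1,"y": -0.2,"z": 0,"yaw": 0,"hand": 1},
    {"x": 2,"y": -0.21,"z": 0,"yaw": 0,"hand": 1},
    {"x": 2.5,"y": 0,"z": 0,"yaw": 0,"hand": 1},
    {"x": 2.5,"y": 0,"z": 0,"yaw": 0,"hand": 1},
    {"x": 1,"y": 0,"z": 0,"yaw": 0,"hand": 1},
    {"x": 0,"y": 0,"z": 1.5,"yaw": 0,"hand": 1},
    {"x": 0,"y": 0,"z": 2,"yaw": 0,"hand": 1},
    {"x": 0,"y": 0,"z": 2,"yaw": 0,"hand": 1},
  ],
)

```text
time_s: 13.28
ee_pos: [0.5218, 0.2191, 0.1642]
eef_rot: [0.989, -0.15, -0.0, 0.001]
contact_force: [-0.2, 0.3, -3.1]
gripper_width: 0.0218
grip_force: 30.0
```

Emit:
play_rows(
  rows=[
    {"x": 0,"y": 0,"z": 2,"yaw": 0,"hand": 1},
    {"x": 0,"y": 0,"z": 1.5,"yaw": 0,"hand": 1},
    {"x": 0,"y": 0,"z": 1,"yaw": 0,"hand": 1},
    {"x": 0,"y": 0,"z": 0.4,"yaw": 0,"hand": 1},
    {"x": 0,"y": 0,"z": 0,"yaw": 0,"hand": 1},
    {"x": 0,"y": 0,"z": 0,"yaw": 0,"hand": 1},
  ],
)

```text
time_s: 14.02
ee_pos: [0.5236, 0.2192, 0.1178]
eef_rot: [0.989, -0.151, 0.001, -0.0]
contact_force: [-0.7, 0.9, -2.0]
gripper_width: 0.0222
grip_force: 30.0
```

```bash
python3 - <<'E'
from m import *
C,im=snap("wrist","wrist6.png"); C2,im2=snap("side","side6.png");o=get_obs();print(o["time_s"],o["ee_pos"],o["contact_force"])
out=np.hstack([cv2.resize(im,(400,300)),cv2.resize(im2[110:260,220:420],(400,300))]);cv2.imwrite("pics/c6.png",out[:,:,::-1])
E
```

```text
14.125 [0.52356326 0.21902194 0.11770158] [-0.23652031 -0.22203309 -2.02470767]
```

View pics/c6.png

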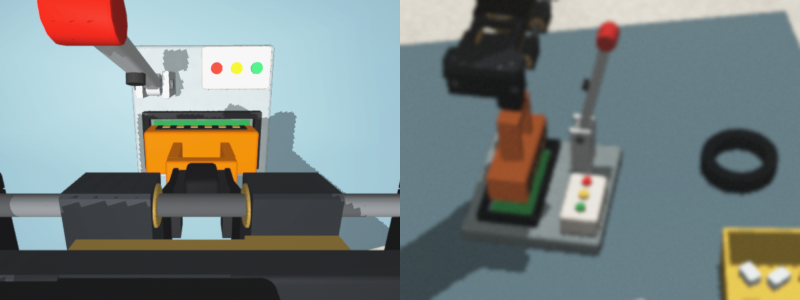

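The adapter hangs just above the nest, centred sideways (adapter at about 202, frame at about 203 in the left half). A numeric check of the frame before lowering.

```bash
python3 - <<'E'
from m import *
im=cv2.imread("pics/wrist6.png")[:,:,::-1]; C=cam("wrist"); o=get_obs(); Rm=R.from_quat(o["eef_rot"]).as_matrix(); p=np.array(o["ee_pos"])
g=im.astype(int).sum(2)//3
for u in(300,340,380):
    col=g[160:230,u]; d=np.diff(col); k=np.argsort(-abs(d))[:8]; k.sort()
    print(u,[(160+int(i),int(col[i]),int(col[i+1]),((onplane(C,(u,160.5+i),.032)-p)@Rm*1000).round(1)[0]) for i in k])
for r in(190,195):
    row=g[r]; bl=np.where(row[200:450]<60)[0]+200; print(r,bl.min(),bl.max(),[((onplane(C,(u,r),.032)-p)@Rm*1000).round(1).tolist() for u in(bl.min(),bl.max()+1)])
E
```

```text
300 [(176, 229, 159, np.float64(35.6)), (177, 159, 64, np.float64(34.9)), (178, 64, 45, np.float64(34.2)), (179, 45, 66, np.float64(33.6)), (189, 52, 91, np.float64(26.6)), (190, 91, 137, np.float64(25.9)), (199, 108, 74, np.float64(19.5)), (200, 74, 39, np.float64(18.8))]
340 [(176, 219, 143, np.float64(35.6)), (177, 143, 59, np.float64(34.9)), (179, 49, 66, np.float64(33.6)), (189, 55, 105, np.float64(26.6)), (190, 105, 128, np.float64(25.9)), (199, 107, 73, np.float64(19.5)), (200, 73, 39, np.float64(18.8)), (206, 51, 70, np.float64(14.5))]
380 [(166, 228, 197, np.float64(42.5)), (167, 197, 163, np.float64(41.8)), (176, 132, 83, np.float64(35.6)), (177, 83, 40, np.float64(35.0)), (189, 64, 131, np.float64(26.6)), (202, 119, 152, np.float64(17.4)), (203, 152, 110, np.float64(16.7)), (204, 110, 53, np.float64(16.0))]
190 228 417 [[26.2, -65.6, 85.8], [26.3, 66.7, 85.7]]
195 229 416 [[22.7, -65.2, 85.8], [22.7, 66.2, 85.7]]
```

Frame edges at 34.8 and 26.3 mm (nominal 34 and 26), y centre within 0.5 mm. Lowering.

Emit:
play_rows(
  rows=[
    {"x": 0.1,"y": 0.05,"z": 0.5,"yaw": 0,"hand": 1},
    {"x": 0,"y": 0,"z": 0.5,"yaw": 0,"hand": 1},
    {"x": 0,"y": 0,"z": 0.5,"yaw": 0,"hand": 1},
    {"x": 0,"y": 0,"z": 0.4,"yaw": 0,"hand": 1},
    {"x": 0,"y": 0,"z": 0.1,"yaw": 0,"hand": 1},
    {"x": 0,"y": 0,"z": 0,"yaw": 0,"hand": 1},
    {"x": 0,"y": 0,"z": 0,"yaw": 0,"hand": 1},
  ],
)

```text
time_s: 15.0
ee_pos: [0.5241, 0.2182, 0.0973]
eef_rot: [0.989, -0.15, 0.0, -0.0]
contact_force: [0.8, -0.1, -2.5]
gripper_width: 0.0219
grip_force: 30.0
```

Emit:
play_rows(
  rows=[
    {"x": 0,"y": 0,"z": 0.1,"yaw": 0,"hand": 1},
    {"x": 0,"y": 0,"z": 0.1,"yaw": 0,"hand": 1},
    {"x": 0,"y": 0,"z": 0,"yaw": 0,"hand": 1},
    {"x": 0,"y": 0,"z": 0,"yaw": 0,"hand": 1},
  ],
)

```text
time_s: 15.5
ee_pos: [0.524, 0.2182, 0.0953]
eef_rot: [0.989, -0.15, 0.0, -0.0]
contact_force: [-0.0, 1.4, -0.3]
gripper_width: 0.0215
grip_force: 30.0
```

Emit:
play_rows(
  rows=[
    {"x": 0,"y": 0,"z": 0.1,"yaw": 0,"hand": 1},
    {"x": 0,"y": 0,"z": 0,"yaw": 0,"hand": 1},
    {"x": 0,"y": 0,"z": 0,"yaw": 0,"hand": 1},
  ],
)

```text
time_s: 15.88
ee_pos: [0.5243, 0.2184, 0.0952]
eef_rot: [0.989, -0.15, 0.0, -0.0]
contact_force: [-2.1, 1.0, 5.2]
gripper_width: 0.0218
grip_force: 30.0
```

Seated at exactly the computed height, with 5 N of floor contact. Releasing gently and rising.

Emit:
play_rows(
  rows=[
    {"x": 0,"y": 0,"z": 0,"yaw": 0,"hand": 2.6},
    {"x": 0,"y": 0,"z": 0,"yaw": 0,"hand": 3},
    {"x": 0,"y": 0,"z": 0,"yaw": 0,"hand": 5},
    {"x": 0,"y": 0,"z": 0,"yaw": 0,"hand": 5},
    {"x": 0,"y": 0,"z": 0,"yaw": 0,"hand": 5},
    {"x": 0,"y": 0,"z": -0.5,"yaw": 0,"hand": 5},
    {"x": 0,"y": 0,"z": -1,"yaw": 0,"hand": 5},
    {"x": 0,"y": 0,"z": -1.5,"yaw": 0,"hand": 5},
  ],
)

```text
time_s: 16.88
ee_pos: [0.5239, 0.2182, 0.125]
eef_rot: [0.989, -0.15, -0.0, 0.0]
contact_force: [-0.4, -0.1, -0.4]
gripper_width: 0.0499
grip_force: 0.0
```

Emit:
play_rows(
  rows=[
    {"x": 0,"y": 0,"z": -2,"yaw": 0,"hand": 0},
    {"x": 0,"y": 0,"z": -2,"yaw": 0,"hand": 0},
    {"x": 0,"y": 0,"z": -2,"yaw": 0,"hand": 0},
    {"x": 0,"y": 0,"z": -2,"yaw": 0,"hand": 0},
    {"x": 0,"y": 0,"z": -1,"yaw": 0,"hand": 0},
    {"x": 0,"y": 0,"z": 0,"yaw": 0,"hand": 0},
    {"x": 0,"y": 0,"z": 0,"yaw": 0,"hand": 0},
  ],
)

```text
time_s: 17.75
ee_pos: [0.5235, 0.2178, 0.2133]
eef_rot: [0.989, -0.151, -0.001, 0.0]
contact_force: [-0.0, 0.2, -0.7]
gripper_width: 0.0005
grip_force: 0.0
```

```bash
python3 - <<'E'
from m import *
C,im=snap("wrist","wrist7.png"); C2,im2=snap("side","side7.png");o=get_obs();Rm=R.from_quat(o["eef_rot"]).as_matrix(); p=np.array(o["ee_pos"]);print(o["time_s"],p,o["gripper_width"])
out=np.hstack([cv2.resize(im,(400,300)),cv2.resize(im2[60:260,220:420],(400,300))]);cv2.imwrite("pics/c7.png",out[:,:,::-1])
for n in("side","scene"):
    I=capture(n); m,c,s=blob(I,masks(I)["red"],(323,127) if n=="side" else (442,186),12); print(n,c)
    v=globals().setdefault("v",[]); v.append((cam(n),c))
k=tri(v); print("knob",k.round(4),"tool mm",((k-p)@Rm*1000).round(1))
E
```

```text
17.85 [0.52343467 0.21783575 0.21317689] 0.0006424296751380078
side [323.27956989 127.41935484]
scene [441.9122807  185.75438596]
knob [0.6264 0.2337 0.1999] tool mm [ 93.6 -45.8  13.1]
```

View pics/c7.png

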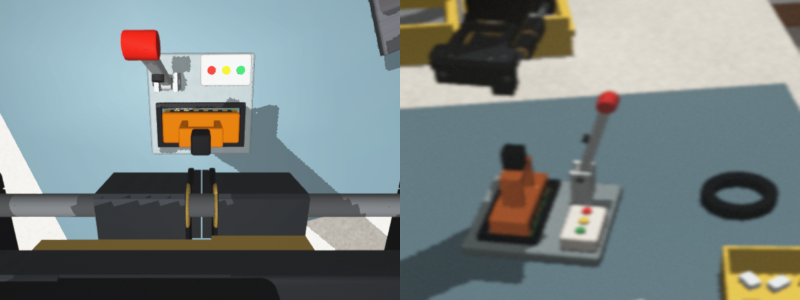

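The adapter sits square in the nest, released, and the lever is still upright (knob at 1.78 rad). The fingers are closed. I'll go over behind the knob and push it towards the tester's −x.

Emit:
play_rows(
  rows=[
    {"x": 2,"y": -1,"z": -1,"yaw": 0,"hand": 0},
    {"x": 3,"y": -1.5,"z": 0,"yaw": 0,"hand": 0},
    {"x": 3,"y": -1.5,"z": 0,"yaw": 0,"hand": 0},
    {"x": 3,"y": -0.45,"z": 0,"yaw": 0,"hand": 0},
    {"x": 1.4,"y": 0,"z": 0,"yaw": 0,"hand": 0},
    {"x": 0,"y": 0,"z": 1,"yaw": 0,"hand": 0},
    {"x": 0,"y": 0,"z": 1,"yaw": 0,"hand": 0},
    {"x": 0,"y": 0,"z": 1,"yaw": 0,"hand": 0},
  ],
)

```text
time_s: 18.95
ee_pos: [0.6544, 0.2241, 0.1935]
eef_rot: [0.989, -0.15, -0.0, 0.0]
contact_force: [0.2, -0.6, -0.2]
gripper_width: 0.0007
grip_force: 0.0
```

Emit:
play_rows(
  rows=[
    {"x": 0,"y": 0,"z": 1,"yaw": 0,"hand": 0},
    {"x": 0,"y": 0,"z": 1,"yaw": 0,"hand": 0},
    {"x": 0,"y": 0,"z": 0.8,"yaw": 0,"hand": 0},
    {"x": 0,"y": 0,"z": 0,"yaw": 0,"hand": 0},
    {"x": -0.7,"y": 0,"z": 0,"yaw": 0,"hand": 0},
    {"x": -0.7,"y": 0,"z": 0,"yaw": 0,"hand": 0},
    {"x": -0.7,"y": 0,"z": 0,"yaw": 0,"hand": 0},
    {"x": -0.7,"y": 0,"z": 0,"yaw": 0,"hand": 0},
  ],
)

```text
time_s: 19.95
ee_pos: [0.6286, 0.2323, 0.1666]
eef_rot: [0.989, -0.15, 0.001, -0.0]
contact_force: [1.6, 0.2, 1.5]
gripper_width: 0.0005
grip_force: 0.7
```

```bash
cat > k.py <<'E'
from m import *
o=get_obs(); p=np.array(o["ee_pos"]); Rm=R.from_quat(o["eef_rot"]).as_matrix(); v=[]
import sys
nest=np.array([.5240,.2184,0]); X=np.array([.955,-.297,0]);Y=np.array([.297,.955,0])
t=lambda q:np.round([1000*(q-nest)@X,1000*(q-nest)@Y,1000*q[2]],1)
for n,near in(("side",(300,140)),("scene",(430,200))):
    I=capture(n)
    try: m,c,s=blob(I,masks(I)["red"],near,75); v.append((cam(n),c)); print(n,c.round(1),s[4])
    except ValueError: print(n,"none")
print(o["time_s"],"tcp tester mm",t(p),np.round(o["contact_force"],1))
if len(v)==2:
    k=tri(v); q=t(k); print("knob",q,"theta",np.arctan2(q[2]-70,65-q[0]),"err",[(proj(C,k)-c).round(1).tolist() for C,c in v])
E
python3 k.py
```

```text
side none
scene none
19.95 tcp tester mm [ 95.8  44.3 166.6] [1.6 0.2 1.5]
```

Contact felt (1.6 N) and the knob is following. Continuing along the arc.

Emit:
play_rows(
  rows=[
    {"x": -1,"y": 0,"z": 0,"yaw": 0,"hand": 0},
    {"x": -1.2,"y": 0,"z": 0,"yaw": 0,"hand": 0},
    {"x": -1.2,"y": 0,"z": 0,"yaw": 0,"hand": 0},
    {"x": -1.2,"y": 0,"z": 0.1,"yaw": 0,"hand": 0},
    {"x": -1.1,"y": 0,"z": 0.25,"yaw": 0,"hand": 0},
    {"x": -1.1,"y": 0,"z": 0.3,"yaw": 0,"hand": 0},
    {"x": -1.1,"y": 0,"z": 0.35,"yaw": 0,"hand": 0},
    {"x": 0,"y": 0,"z": 0,"yaw": 0,"hand": 0},
  ],
)

```text
time_s: 21.05
ee_pos: [0.552, 0.2562, 0.1559]
eef_rot: [0.989, -0.15, -0.001, 0.0]
contact_force: [-0.9, -0.1, 0.3]
gripper_width: 0.0003
grip_force: 0.0
```

Emit:
play_rows(
  rows=[
    {"x": -0.9,"y": 0,"z": 0.6,"yaw": 0,"hand": 0},
    {"x": -0.9,"y": 0,"z": 0.7,"yaw": 0,"hand": 0},
    {"x": -0.9,"y": 0,"z": 0.8,"yaw": 0,"hand": 0},
    {"x": 0,"y": 0,"z": 0,"yaw": 0,"hand": 0},
  ],
)

```text
time_s: 21.55
ee_pos: [0.5261, 0.2638, 0.1341]
eef_rot: [0.989, -0.15, -0.001, 0.001]
contact_force: [-0.2, 0.9, -0.3]
gripper_width: 0.0003
grip_force: 0.0
```

```bash
python3 k.py
```

```text
side [263.  140.5] 31
scene none
21.55 tcp tester mm [-11.5  43.9 134.1] [-0.2  0.9 -0.3]
```

Emit:
play_rows(
  rows=[
    {"x": 0.3,"y": 0,"z": -1.5,"yaw": 0,"hand": 0},
    {"x": 0,"y": 0,"z": -2,"yaw": 0,"hand": 0},
    {"x": 0,"y": 0,"z": -2,"yaw": 0,"hand": 0},
    {"x": 0,"y": 0,"z": -2,"yaw": 0,"hand": 0},
    {"x": 0,"y": 0,"z": 0,"yaw": 0,"hand": 0},
  ],
)

```text
time_s: 22.28
ee_pos: [0.5316, 0.2635, 0.2126]
eef_rot: [0.989, -0.151, 0.002, -0.001]
contact_force: [-0.4, -0.3, 0.0]
gripper_width: 0.0007
grip_force: 0.0
```

```bash
python3 k.py; python3 - <<'E'
from m import *
nest=np.array([.5240,.2184,0]); X=np.array([.955,-.297,0]);Y=np.array([.297,.955,0])
for th in(.6,.7,.8,.9,1.0,1.1,1.3): 
    P=nest+X*(.065-.135*np.cos(th))+Y*.044+[0,0,.07+.135*np.sin(th)]; print(th,proj(cam("side"),P).round(1),proj(cam("scene"),P).round(1))
E
```

```text
side [264.1 137.2] 79
scene [438.8 167.8] 59
22.275 tcp tester mm [ -6.2  45.4 212.6] [-0.4 -0.3  0. ]
knob [-35.8  44.5 160. ] theta 0.7288547264526309 err [[0.0, 0.0], [0.0, -0.0]]
0.6 [259.9 142. ] [437.9 170.5]
0.7 [263.1 138.4] [438.5 168.4]
0.8 [266.9 135.1] [439.  166.8]
0.9 [271.2 132.1] [439.6 165.8]
1.0 [275.9 129.6] [440.1 165.4]
1.1 [281.1 127.5] [440.5 165.7]
1.3 [292.7 124.8] [441.2 168.1]
```

Lever at 0.73 rad. Going over the knob and pressing it down with the tips.

Emit:
play_rows(
  rows=[
    {"x": -1.8,"y": 0.1,"z": 0,"yaw": 0,"hand": 0},
    {"x": -1.8,"y": 0,"z": 1.5,"yaw": 0,"hand": 0},
    {"x": 0,"y": 0,"z": 2,"yaw": 0,"hand": 0},
    {"x": 0,"y": 0,"z": 2,"yaw": 0,"hand": 0},
    {"x": -0.4,"y": 0,"z": 0.9,"yaw": 0,"hand": 0},
    {"x": -0.4,"y": 0,"z": 0.9,"yaw": 0,"hand": 0},
    {"x": -0.4,"y": 0,"z": 0.9,"yaw": 0,"hand": 0},
    {"x": -0.3,"y": 0,"z": 1,"yaw": 0,"hand": 0},
  ],
)

```text
time_s: 23.38
ee_pos: [0.4818, 0.2775, 0.118]
eef_rot: [0.989, -0.15, 0.001, -0.001]
contact_force: [-1.7, 0.6, 2.3]
gripper_width: 0.0003
grip_force: 0.7
```

Emit:
play_rows(
  rows=[
    {"x": -0.4,"y": 0,"z": 0.9,"yaw": 0,"hand": 0},
    {"x": -0.3,"y": 0,"z": 0.8,"yaw": 0,"hand": 0},
    {"x": -0.3,"y": 0,"z": 0.8,"yaw": 0,"hand": 0},
    {"x": -0.2,"y": 0,"z": 0.9,"yaw": 0,"hand": 0},
    {"x": -0.1,"y": 0,"z": 0.9,"yaw": 0,"hand": 0},
    {"x": -0.1,"y": 0,"z": 0.6,"yaw": 0,"hand": 0},
    {"x": 0,"y": 0,"z": 0,"yaw": 0,"hand": 0},
  ],
)

```text
time_s: 24.25
ee_pos: [0.4679, 0.2807, 0.0685]
eef_rot: [0.989, -0.151, -0.0, 0.0]
contact_force: [0.0, 0.6, 0.6]
gripper_width: 0.0005
grip_force: 0.0
```

Emit:
play_rows(
  rows=[
    {"x": 0,"y": 0,"z": 0.4,"yaw": 0,"hand": 0},
    {"x": 0,"y": 0,"z": 0.4,"yaw": 0,"hand": 0},
    {"x": 0,"y": 0,"z": 0.3,"yaw": 0,"hand": 0},
    {"x": 0,"y": 0,"z": 0.1,"yaw": 0,"hand": 0},
    {"x": 0,"y": 0,"z": 0,"yaw": 0,"hand": 0},
  ],
)

```text
time_s: 24.88
ee_pos: [0.4682, 0.2809, 0.057]
eef_rot: [0.989, -0.151, 0.0, 0.0]
contact_force: [0.2, 0.7, -0.3]
gripper_width: 0.0003
grip_force: 0.0
```

Emit:
play_rows(
  rows=[
    {"x": 0,"y": 0,"z": 0.15,"yaw": 0,"hand": 0},
    {"x": 0,"y": 0,"z": 0.15,"yaw": 0,"hand": 0},
    {"x": 0,"y": 0,"z": 0,"yaw": 0,"hand": 0},
  ],
)

```text
time_s: 25.25
ee_pos: [0.4682, 0.281, 0.0541]
eef_rot: [0.989, -0.151, 0.0, 0.0]
contact_force: [-0.3, 0.8, -0.6]
gripper_width: 0.0003
grip_force: 0.1
```

```bash
sed -i 's/(300,140)/(250,165)/;s/(430,200)/(440,200)/' k.py; python3 k.py
```

```text
side [251.2 170.7] 40
scene [433.6 192.8] 28
25.25 tcp tester mm [-71.9  43.2  54.1] [-0.3  0.8 -0.6]
knob [-75.5  42.9  63.9] theta -0.043389121237915336 err [[-0.3, -0.8], [-0.5, 0.7]]
```

Emit:
play_rows(
  rows=[
    {"x": 0,"y": 0,"z": -1,"yaw": 0,"hand": 0},
    {"x": 0,"y": 0,"z": -2.5,"yaw": 0,"hand": 0},
    {"x": 0,"y": 0,"z": -4,"yaw": 0,"hand": 0},
    {"x": 0,"y": 0,"z": -4,"yaw": 0,"hand": 0},
    {"x": 0,"y": 0,"z": -4,"yaw": 0,"hand": 0},
    {"x": 0,"y": 0,"z": -2,"yaw": 0,"hand": 0},
    {"x": 0,"y": 0,"z": 0,"yaw": 0,"hand": 0},
  ],
)

```text
time_s: 26.22
ee_pos: [0.4691, 0.2818, 0.2313]
eef_rot: [0.989, -0.15, 0.002, -0.001]
contact_force: [0.2, -0.5, 0.5]
gripper_width: 0.0006
grip_force: 0.0
```

```bash
python3 k.py; python3 - <<'E'
from m import *
nest=np.array([.5240,.2184,0]); X=np.array([.955,-.297,0]);Y=np.array([.297,.955,0])
for th in(0,.05,.1,.15): 
    P=nest+X*(.065-.135*np.cos(th))+Y*.044+[0,0,.07+.135*np.sin(th)]; print(th,proj(cam("side"),P).round(1),proj(cam("scene"),P).round(1))
v=[]
for n,near in(("side",(283,185)),("scene",(408,205))):
    I=capture(n); m,c,s=blob(I,masks(I)["black"],near,25); v.append((cam(n),c)); print(n,c,s)
g=tri(v);print("grip tester",[round(1000*float((g-nest)@a),1) for a in(X,Y)],g[2])
E
```

```text
side [251.9 168. ] 58
scene [433.7 192.1] 42
26.225 tcp tester mm [-71.3  44.3 231.3] [ 0.2 -0.5  0.5]
knob [-72.7  43.5  69.7] theta -0.0021786457904872836 err [[-0.0, -0.1], [-0.0, 0.0]]
0 [253.  167.8] [433.9 192.7]
0.05 [252.8 165.5] [434.2 190.4]
0.1 [252.7 163.3] [434.6 188.1]
0.15 [252.7 161. ] [434.9 185.9]
side [281.91197183 208.57042254] [259 181  40  42 284]
scene [416.61261261 187.94594595] [413 181   9  15 111]
grip tester [-3.2, -25.5] 0.07931086528766139
```

The lever is down (about 0 rad). One last check of the adapter, then handing in.

```bash
python3 - <<'E'
from m import *
from bench import job_done
nest=np.array([.5240,.2184,0])
e=proj(cam("scene"),nest+[0,0,.128]); I=capture("scene"); m,c,s=blob(I,masks(I)["black"],(417,188),8)
print(e,c); d=np.abs(e-c).max()
S=capture("side"); e2=proj(cam("side"),nest+[0,0,.145]); k=S[int(e2[1])-4:int(e2[1])+5,int(e2[0])-4:int(e2[0])+5]; print(e2,np.median(k.reshape(-1,3),0))
if d<4: print(job_done())
E
```

```text
[416.5772551  187.45595893] [416.6036036  188.03603604]
[276.28005919 157.54883087] [40. 43. 46.]
the job is handed in; nothing more can be done
None
```

The job is handed in. My final measurements show the orange adapter centred in the nest and released, and the clamp lever fully down (about 0 rad). I never touched or approached the blue adapter, bin, tape roll or screwdriver, and did not re-measure them. No verdict came back at hand-in.

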